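Release a push-fit air tube and park it in the rack

ROBOT

A 6-joint arm with a two-finger parallel gripper is mounted at the origin on the work surface. World frame = base frame: x ahead of the robot, y to its left, z up, the work surface at z = 0. Lengths are in mm, angles in rad, forces in N, time in s.
With the tool pointing down it reaches from about 350 to 975 mm from the base axis. Payload 7.1 kg.
Tool frame: the origin (TCP) lies midway between the tips of the shut fingers; the grasp point (between the pads) lies 19 mm behind it (ctrl.grip_depth is the distance from the TCP to the grasp point, in mm); z points along the fingers, y is the line along which they close (so a half turn about z gives the same grasp; the last joint's range is limited). The gripper opens to 88 mm and grips with 3 to 60 N. Pads are 20 mm wide; open, the fingers measure 115 mm over their backs; the gripper's body (75 mm by 178 mm) begins 61 mm behind the grasp point.
Start: joints at [-1.27, 0.423, 1.63, -0, 1.089, -0.019], TCP at [196.503, -593.289, 222.675] pointing down, gripper open.
Joint ranges: [-3, 3], [-0.9, 2.11], [0.09, 2.58], [-1.31, 4.45], [0.11, 2.69], [-2.54, 2.54]. Speed limits (rad/s): [2.39, 2.39, 3.01, 3.14, 3.14, 3.14].

INTERFACE

Orientations are given as a rotation vector (axis times angle).
In Python, from workcell import ctrl, cams gives the robot as it stands.
- The arm moves only by the tool move_arm, never from a script. Its argument "steps" is a list of rows, each a list of 3 entries, a list of its own where there are three numbers: the shift along the tool's x, y, z in units of 25 mm (1.0 is 25 mm), then the turn about the tool's z in units of 5 degrees (1.0 is 5 degrees), then the closure, from 0 (fully open) to 1 (shut). A call has 1 to 20 rows; each row shifts and turns the commanded pose from where the row before left it, along the tool's axes as they then stand; what a row does not reach is not made up. A row lasts 1/12 s, in which the tool goes at most 41.7 mm and 7.16 degrees, less where a joint would pass 70% of its speed; a pose out of reach is approached as far as the arm can. A call is refused whole if a number of a shift passes 1 or a number of a turn 1, either way. A call with a gripper value outside its range is refused whole. The fingers move at their own pace and stop on an object; the grip force is fixed at half the most. Time passes only in rows, so rows that do not move let the fingers close. It gives the time, the measured TCP pose, the force, the opening and the grip force at its end, in the units of the state.
- ctrl.get_obs(): the state, without advancing time (a new reading comes with each control period).
- cams.get_image(name): name is "scene" or "top" or "wrist"; returns a dict with "image" (480x640x3 uint8, red, green, blue), "camera_matrix" (3x3 intrinsics, pixels), "k1" (the pictures are not rectified: a ray, as slopes to the right and down, at radius r is drawn at 1 + k1 r^2 times it, then the intrinsics apply), "xyz" and "rotation" of the camera in the world; the wrist camera has in their place "mount" (4x4, takes a point from camera to tool coordinates, whose origin is the TCP and whose axes are the flange's). Camera axes: x right, y down, z forward; pixel columns grow to the right and rows downward; lengths in mm; the calibration is good to about 2 mm. A picture is of the moment at which its call begins: read the wrist's pose just before it. There is no depth.
- ctrl.close_job(): hands the job in; it is judged then, once.
Trained networks look in the newest picture that a camera, given by its name, has taken for a name from the list of things; names that differ only in an ending like _2 or _b are one class to them, and where a whole thing is asked for, a point or a joint stands for the part that bears it (a point fixed in the world has none). Each returns a list of dicts, best first, with "p" (0 to 1); they miss things now and then, are a little off and sometimes report something else, mostly with a low value. They report only what shows in the picture. A call takes as long as a camera call.
- cams.boxes_of(camera, thing): "rect" ([centre column, centre row, width, height] in pixels, round what is visible of it).
- cams.cut_out(camera, thing): "pixels" (480x640 bool, what is visible of it) and "rect" ([centre column, centre row, width, height] in pixels, round what is visible of it).
The state is a dict: "t": time; "qpos": joint angles; "qvel": joint speeds; "joint_torque": joint torques, N m; "ee_pos": TCP position; "orientation": TCP orientation; "ft_force": force on the tool from outside, world axes, zero at the start; "moment": the same for the moment, N m; "width": finger opening in mm; "grasp_force": force on a finger pad.
Only numpy, scipy, OpenCV 4.12 (cv2) and the standard library are available. Lean on these libraries where they do the work, as an engineer would, in place of code of your own. Each camera call takes 0.05 s, during which the arm holds its last target. There are 200 camera calls.

TASK

Disconnect the bare metal tube from its push-fit air fitting: push the fitting's release ring firmly but gently right down onto its stop, and keep it down while you draw the tube straight up and out, without ever forcing the ring or the tube. Then stand the tube, grooved end down, fully home in the free hole of the wooden rack and let go of it. Leave the plugged fitting, the spare tube and the other things on the bench alone.

Things in the scene. Friction and masses are not known exactly. Their poses are not given: they have to be found in the camera images.
- tube: the loose aluminium tube to remove: 16 mm diameter, 100 mm long, about 60 g, with a groove (10 mm diameter) 16 to 24 mm above its lower end. Origin at the centre of the lower end, z along it to the upper end. At the start it stands upright in the fitting, lower end 30 mm and top 130 mm above the fitting's underside. Teeth in the groove block it after 1 mm of lift
- fitting: air fitting fixed to the bench on 0 to 6 mm of wood packing: 70 x 70 x 12 mm foot, metal block 44 x 44 mm up to 72 mm above the underside, gauge on its -x and capped port on its +y face (both below 60 mm, within 50 mm of the axis), a grey release ring on top. Origin at the centre of the underside, z up along the tube's axis. Over 26 N on the ring, or of the tube against the fitting, does damage
- ring_stop (a point): point on the fitting's axis 80 mm above its underside: where the ring's top face is when pressed to its stop (90 mm when up). The ring is flat plastic, 44 mm outer, 19 mm inner diameter, 6 mm thick, round the tube, which stands 40 mm above it when up. It slides 10 mm straight down on a spring: 4 N to start it, 9 N just before the stop, which is hard: 14 N or more means it is firmly there
- teeth (a point): point on the axis 50 mm above the underside, at the hidden teeth. They let go of the tube beyond 7 mm of ring travel and close as it rises: the ring must still be that far down while the tube rises its first 2 mm; after that it only rubs lightly. Fingers straddling the tube can push the ring to its stop with their tips, close on the tube there and rise with it, the ring following
- rack: wooden block fixed to the bench, 130 x 62 mm, 45 mm high, with two round holes 64 mm apart along its x axis, 19 mm in diameter, 30 mm deep (floor 15 mm above the bench). Origin at the centre of the underside. The free hole is at x = -32 mm; the other holds the spare tube
- rack_free (a point): centre of the mouth of the free hole, on the rack's top face 45 mm above the bench; a tube fully home has its lower end 30 mm below this point. Pushing the tube into the rack with over 26 N does damage
- spare: loose copper tube, 16 mm diameter, 60 mm long, standing in the rack's other hole (origin at its lower end): leave alone
- fitting2: a second fitting of the same make and sizes fixed to the bench, closed by a black plug with a domed 26 mm head, top 118 mm above its underside, instead of the tube: leave alone. Origin at the centre of the underside
- nut: loose round steel nut 26 mm across, 16 mm high, on the bench: leave alone
- driver: screwdriver on the bench: leave alone
- spanner: spanner on the bench: leave alone
- mug: white mug: leave alone
- spray: grey spray can, 54 mm diameter, 170 mm high: leave alone
- tape: roll of black tape, 90 mm diameter: leave alone
- offcut: wooden offcut 120 x 50 x 30 mm: leave alone

How it is judged:
By the outcome, as a careful person would: the job done as asked, in the order asked, and still so for the second after the job is handed in, with the robot touching nothing.
It also fails if it takes over 61 s, if anything falls off the work surface, if the arm or the gripper's body presses on something with over 40 N, if the wrist force passes 120 N, or if a joint passes its speed limit or range.

## Working session

There is one attempt and no reset: what is moved stays moved. The work goes in short steps, Python scripts to look and compute and a tool call to move; the robot and the scene stay as the last step left them, time stands still between calls to the robot, and variables do not carry over. Pictures are saved under pics/ and viewed, at most 10 in all, crops included, and the job is handed in when it is done.

Besides the shell and the picture viewer there is one more tool, called after "Emit:" as name(argument=value, ...) on one line, values as JSON. move_arm: Moves the arm, as the interface text tells. Its arguments: {"type":"object","properties":{"steps":{"type":"array"}},"required":["steps"]}

```bash
mkdir -p pics
cat > h.py <<'E'
import numpy as np, cv2
from scipy.spatial.transform import Rotation as R
from workcell import ctrl, cams
def cam(name):
    o=ctrl.get_obs(); c=cams.get_image(name)
    if name=="wrist":
        T=np.eye(4);T[:3,:3]=R.from_rotvec(o["orientation"]).as_matrix();T[:3,3]=o["ee_pos"]
        M=T@np.array(c["mount"]);c["xyz"]=M[:3,3];c["rotation"]=M[:3,:3]
    return c
def ray(c,u,v):
    K=np.array(c["camera_matrix"]);d=np.array([(u-K[0,2])/K[0,0],(v-K[1,2])/K[1,1]]);s=d.copy()
    for _ in range(20): s=d/(1+c["k1"]*(s@s))
    r=np.array(c["rotation"])
    if r.shape!=(3,3): r=R.from_rotvec(r).as_matrix()
    return np.array(c["xyz"]),r@np.array([s[0],s[1],1])
def atz(c,u,v,z):
    p,d=ray(c,u,v);return p+d*(z-p[2])/d[2]
def proj(c,P):
    r=np.array(c["rotation"])
    if r.shape!=(3,3): r=R.from_rotvec(r).as_matrix()
    q=(np.atleast_2d(P)-np.array(c["xyz"]))@r;s=q[:,:2]/q[:,2:]
    s=s*(1+c["k1"]*(s**2).sum(1,keepdims=True));K=np.array(c["camera_matrix"])
    return s*[K[0,0],K[1,1]]+[K[0,2],K[1,2]]
def save(c,n): cv2.imwrite(f"pics/{n}.png",c["image"][:,:,::-1])
E
python3 - <<'E'
from h import *
np.set_printoptions(precision=1,suppress=True)
for n in["scene","top"]:
    c=cam(n);save(c,n);print(n,c["xyz"],np.array(c["rotation"]).shape)
    for t in["tube","fitting","ring_stop","fitting2","rack","spare","spray","mug"]:
        print(t,[(np.round(b["rect"]),round(b["p"],2)) for b in cams.boxes_of(n,t)][:3])
print(ctrl.get_obs())
E
```

```text
scene [ 917.4 -405.9  901.2] (3,)
tube [(array([293., 231.,  44.,  50.]), 0.3)]
fitting [(array([336., 178.,  36.,  50.]), 0.97), (array([294., 231.,  39.,  50.]), 0.84)]
ring_stop [(array([294., 228.,  46.,  48.]), 0.96)]
fitting2 [(array([336., 178.,  36.,  50.]), 0.97), (array([294., 231.,  39.,  50.]), 0.84)]
rack [(array([327., 134.,  36.,  36.]), 0.65)]
spare [(array([236., 324.,  12.,  14.]), 0.55)]
spray [(array([295., 231.,  41.,  52.]), 0.74), (array([440., 145.,  37.,  68.]), 0.65)]
mug [(array([458., 237.,  46.,  54.]), 0.57), (array([218., 332.,  77.,  44.]), 0.56)]
top [ 481.9   44.5 1476.5] (3,)
tube [(array([189., 321.,  40.,  37.]), 0.54), (array([307., 267.,   6.,   4.]), 0.36)]
fitting [(array([309., 270.,  41.,  29.]), 0.79), (array([239., 271.,  36.,  37.]), 0.71)]
ring_stop [(array([307., 269.,  36.,  32.]), 0.9)]
fitting2 [(array([309., 270.,  41.,  29.]), 0.79), (array([239., 271.,  36.,  37.]), 0.71)]
rack [(array([417., 258.,  51.,  56.]), 0.56)]
spare []
spray [(array([160., 203.,  37.,  23.]), 0.75), (array([416., 257.,  49.,  57.]), 0.52)]
mug [(array([230., 143.,  41.,  35.]), 0.69)]
{'t': 0.9, 'qpos': array([-1.3,  0.4,  1.6,  0. ,  1.1, -0. ]), 'qvel': array([-0., -0.,  0.,  0.,  0.,  0.]), 'joint_torque': array([  0. , -54.5, -27.4,   0.1,   0. ,   0. ]), 'ee_pos': array([ 196.5, -593.3,  222.7]), 'orientation': array([3.1, 0.5, 0. ]), 'ft_force': array([-0.3, -0.9,  0.3]), 'moment': array([-0.1, -0. , -0. ]), 'grasp_force': 0.0, 'width': 87.82824560670684}
```

View pics/top.png

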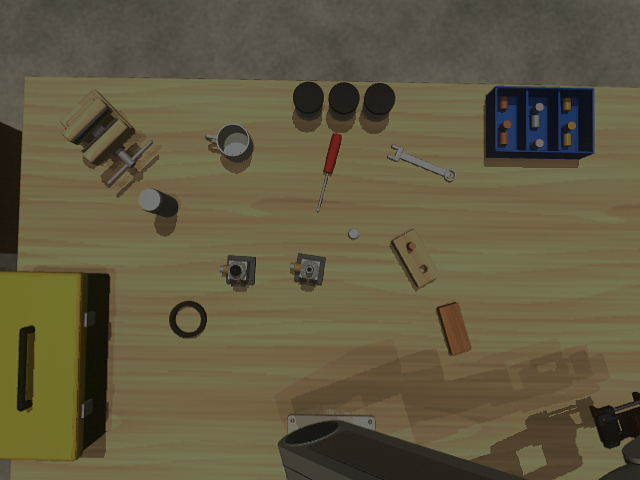

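View pics/scene.png

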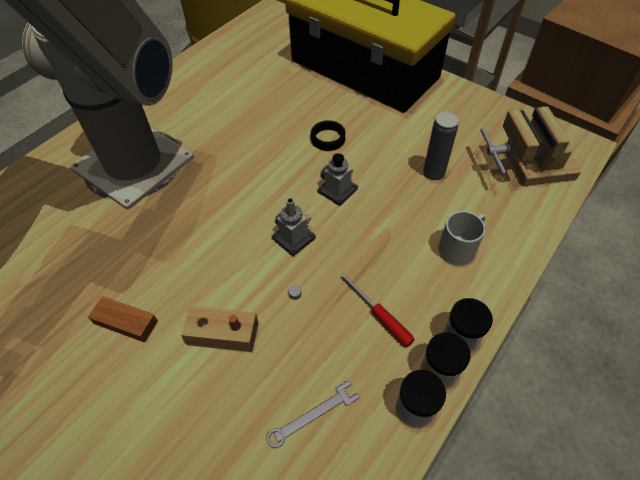

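The top view shows the fitting with the tube at about (309,269), the plugged one at (238,270), and the rack at (414,258) with its free hole at (423,268) and the spare at (410,246). In the scene view the tube top is at about (291,201) and the free hole at (202,322).

Run:
```python
from h import *
np.set_printoptions(precision=1,suppress=True)
T=cam("top");S=cam("scene")
print("tubetop",atz(T,309,269,133),atz(S,291,200,133))
print("hole",atz(T,423,268.5,45),atz(S,202.5,321.5,45))
print("spare",atz(T,410.5,246,75),atz(S,235,318,75))
print("fit2",atz(T,236,270,121),"K",T["camera_matrix"],T["k1"])
w=cam("wrist");print(w["mount"],w["camera_matrix"],w["k1"])
print(R.from_rotvec(ctrl.get_obs()["orientation"]).as_matrix())
for n,c in(("top",T),("scene",S)):
    u,v=(340,262) if n=="top" else (270,270)
    h,ww=(75,120)
    cr=c["image"][max(0,v-h):v+h,u-ww:u+ww]
    if n=="top": a=cr
    else: b=cr
im=np.vstack([cv2.resize(x,(480,300),interpolation=cv2.INTER_CUBIC) for x in(a,b)])
cv2.imwrite("pics/crop.png",im[:,:,::-1])
```

```text
tubetop [469.6  59.2 133. ] [473.2  62.2 133. ]
hole [ 474.9 -217.4   45. ] [ 477.4 -215.8   45. ]
spare [ 528.2 -181.4   75. ] [ 535.5 -181.5   75. ]
fit2 [464.2 227.6 121. ] K [[587.5   0.  315.5]
 [  0.  587.5 241.3]
 [  0.    0.    1. ]] -0.01699188187623082
[[   0.    -1.    -0.3   69.4]
 [   1.    -0.     0.     0.6]
 [  -0.    -0.3    1.  -162.7]
 [   0.     0.     0.     1. ]] [[346.6   0.  317. ]
 [  0.  346.6 240.4]
 [  0.    0.    1. ]] -0.024275109553286135
[[ 0.9  0.3 -0. ]
 [ 0.3 -0.9 -0. ]
 [-0.   0.  -1. ]]
```

View pics/crop.png

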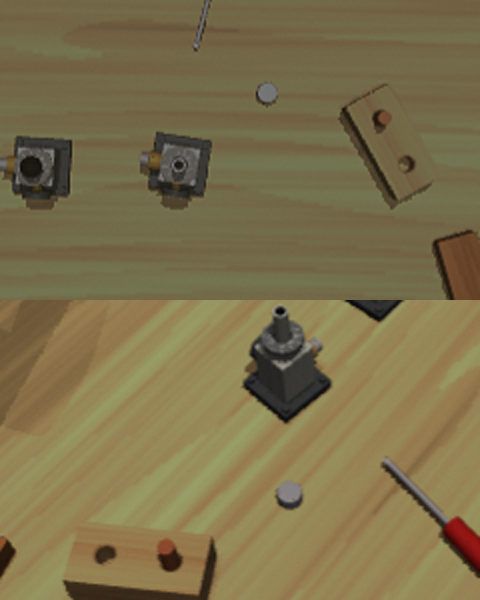

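The crops confirm it: tube in the right-hand fitting, and the rack's free hole is the one nearer the robot. Next I look at the rack closely with the wrist camera, which is on the way.

```bash
cat >> h.py <<'E'
def plan(x,y,z,yaw=None):
    "yaw: world angle (deg) of tool y. prints tool shift units (present axes) and turn units"
    o=ctrl.get_obs();M=R.from_rotvec(o["orientation"]).as_matrix()
    a=np.degrees(np.arctan2(M[1,1],M[0,1]))
    print("pos",np.round(o["ee_pos"],1),"yaw",round(a,2),"tilt",np.round(M[:2,2],4),"F",np.round(o["ft_force"],1),"w",round(o["width"],1),"t",round(o["t"],1))
    print("shift units",np.round(M.T@(np.array([x,y,z])-o["ee_pos"])/25,3))
    if yaw is not None: print("turn units",-((yaw-a+90)%180-90)/5)
E
python3 -c "
from h import *
plan(470,-235,230,-57)"
```

```text
pos [ 196.5 -593.3  222.7] yaw -71.68 tilt [-0. -0.] F [ 0.2  0.5 -0.1] w 88.0 t 1.1
shift units [ 14.891 -10.166  -0.293]
turn units -2.935367863189916
```

Emit:
move_arm(steps=[[[0.93,-0.635,-0.02],0,0],[[0.93,-0.635,-0.02],0,0],[[0.93,-0.635,-0.02],0,0],[[0.93,-0.635,-0.02],0,0],[[0.93,-0.635,-0.02],0,0],[[0.93,-0.635,-0.02],0,0],[[0.93,-0.635,-0.02],0,0],[[0.93,-0.635,-0.02],0,0],[[0.93,-0.635,-0.02],0,0],[[0.93,-0.635,-0.02],0,0],[[0.93,-0.635,-0.02],0,0],[[0.93,-0.635,-0.02],0,0],[[0.93,-0.635,-0.02],0,0],[[0.93,-0.635,-0.02],0,0],[[0.93,-0.635,-0.02],0,0],[[0.93,-0.635,0],0,0],[[0,0,0],-1,0],[[0,0,0],-1,0],[[0,0,0],-0.94,0],[[0,0,0],0,0]])

```text
t: 2.72
ee_pos: [470.0, -234.9, 230.2]
orientation: [3.01, 0.898, 0.0]
ft_force: [0.2, -0.1, 0.2]
width: 87.8
grasp_force: 0.0
```

Run:
```python
from h import *
np.set_printoptions(precision=1,suppress=True)
w=cam("wrist");save(w,"w1")
for t in["rack","spare","rack_free"]:
    print(t,[(np.round(b["rect"],1),round(b["p"],2)) for b in cams.boxes_of("wrist",t)][:3])
plan(471,60,260,-57)
print("pred hole px",proj(w,[476,-216.5,45]),"spare top",proj(w,[531,-181.5,75]))
```

```text
rack [(array([307.6, 172.8,  68. , 136.7]), 0.9)]
spare [(array([306.6, 139.6,  19.5,  20.3]), 0.65)]
rack_free [(array([310.7, 166.2,  62.6, 137.5]), 0.73)]
pos [ 469.8 -235.4  230.2] yaw -57.11 tilt [ 0. -0.] F [0.4 0.8 0.1] w 87.8 t 2.9
shift units [ 6.5 -9.9 -1.2]
turn units -0.022253411309216632
pred hole px [[304.2 204.3]] spare top [[303.3 136.1]]
```

View pics/w1.png

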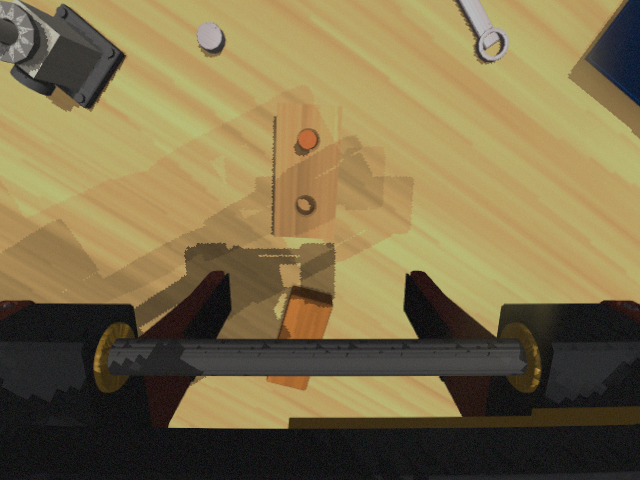

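The wrist view shows the rack square to the image, with the free hole at about (305.5,204.5), the spare at (307,139), and the fitting's ring at the upper-left edge.

Emit:
move_arm(steps=[[[0.65,-0.99,-0.08],0,0],[[0.65,-0.99,-0.08],0,0],[[0.65,-0.99,-0.08],0,0],[[0.65,-0.99,-0.08],0,0],[[0.65,-0.99,-0.08],0,0],[[0.65,-0.99,-0.08],0,0],[[0.65,-0.99,-0.08],0,0],[[0.65,-0.99,-0.08],0,0],[[0.65,-0.99,-0.08],0,0],[[0.65,-0.99,-0.08],0,0],[[0,0,0],0,0],[[0,0,0],0,0],[[0,0,0],0,0]])

```text
t: 4.0
ee_pos: [471.1, 60.5, 250.1]
orientation: [3.012, 0.892, -0.0]
ft_force: [0.6, -1.0, -0.2]
width: 88.0
grasp_force: 0.0
```

Run:
```python
from h import *
np.set_printoptions(precision=1,suppress=True)
w=cam("wrist");save(w,"w2")
for t in["tube","ring_stop","fitting"]:
    print(t,[(np.round(b["rect"],1),round(b["p"],2)) for b in cams.boxes_of("wrist",t)][:3])
plan(471,60,260,-57)
print("pred top",proj(w,[[471,60,133],[471,60,93]]))
u,v=proj(w,[471,60,133])[0].astype(int)
print(u,v)
cr=w["image"][max(0,v-75):v+75,u-100:u+100]
cv2.imwrite("pics/w2c.png",cv2.resize(cr,None,fx=4,fy=4,interpolation=cv2.INTER_CUBIC)[:,:,::-1]);print("crop origin",u-100,max(0,v-75))
```

```text
tube []
ring_stop [(array([316.9, 210.8,  79.4,  84.2]), 0.71)]
fitting [(array([316.8, 210.8,  79. ,  81.2]), 0.94), (array([176.1, 133.7, 104.8,  85.5]), 0.82)]
pos [471.1  59.9 250.1] yaw -57.09 tilt [-0. -0.] F [ 0.   0.3 -0.2] w 87.7 t 4.2
shift units [-0.  -0.  -0.4]
turn units -0.017335693946318998
pred top [[316.5 235.4]
 [316.5 225.2]]
316 235
crop origin 216 160
```

View pics/w2c.png

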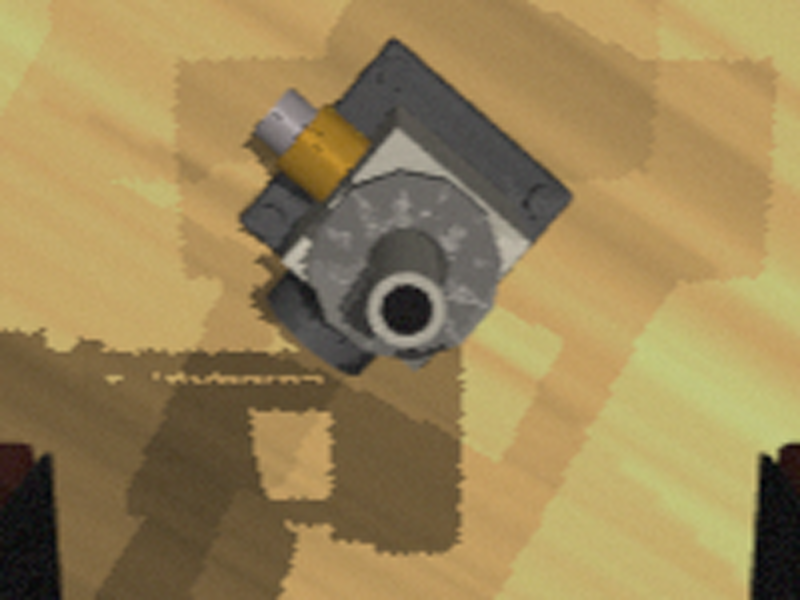

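The crop shows the tube's top at about pixel (317.1,237.1), midway between the fingers. It matches the estimate to within 2 mm.

Emit:
move_arm(steps=[[[-0.05,0,0.8],0,0.65],[[0,0,0.8],0,0.65],[[0,0,0.8],0,0.65],[[0,0,0.8],0,0.65],[[0,0,0.72],0,0.65],[[0,0,0],0,0.65],[[0,0,0],0,0.65],[[0,0,0],0,0.65],[[0,0,0],0,0.65],[[0,0,0],0,0.65],[[0,0,0],0,0.65],[[0,0,0],0,0.65]])

```text
t: 5.2
ee_pos: [470.5, 60.2, 152.8]
orientation: [3.012, 0.893, 0.002]
ft_force: [0.4, 0.1, 0.5]
width: 30.4
grasp_force: 0.0
```

Run:
```python
from h import *
np.set_printoptions(precision=1,suppress=True)
w=cam("wrist")
plan(471,60,150,-57)
u,v=proj(w,[471,60,133])[0].astype(int)
a=max(0,v-75);cr=w["image"][a:a+150,u-100:u+100]
cv2.imwrite("pics/w3c.png",cv2.resize(cr,None,fx=4,fy=4,interpolation=cv2.INTER_CUBIC)[:,:,::-1]);print("crop origin",u-100,a, proj(w,[471,60,133]))
```

```text
pos [470.4  60.2 152.7] yaw -56.97 tilt [0. 0.] F [-0.2  1.   0.3] w 30.4 t 5.2
shift units [0.  0.  0.1]
turn units 0.00524149582074358
crop origin 216 201 [[316.5 276.2]]
```

View pics/w3c.png

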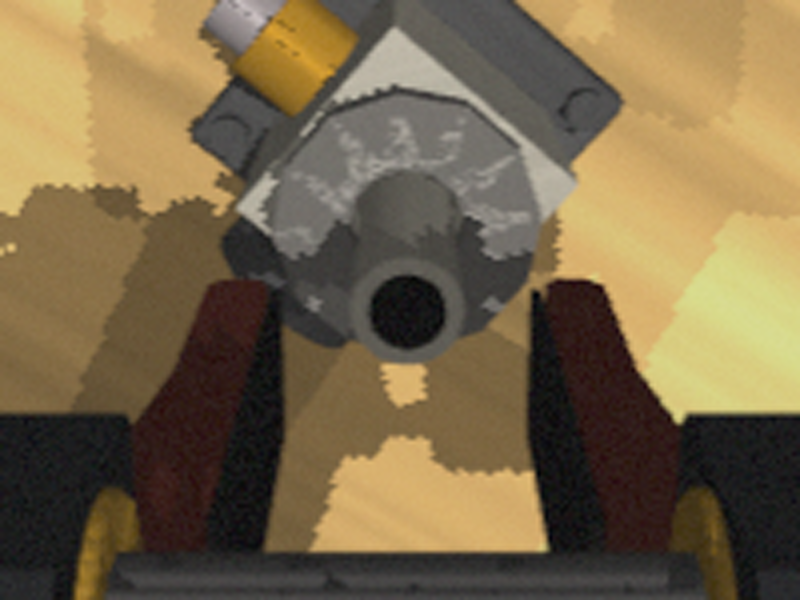

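Both the tube (crop x 407) and the finger midpoint (408) line up, so the tube is centred. Going down beside it.

Emit:
move_arm(steps=[[[0,0,0.3],0,0.72],[[0,0,0.4],0,0.72],[[0,0,0.4],0,0.72],[[0,0,0.4],0,0.72],[[0,0,0.4],0,0.72],[[0,0,0.2],0,0.72],[[0,0,0],0,0.72],[[0,0,0],0,0.72],[[0,0,0],0,0.72]])

```text
t: 6.0
ee_pos: [470.3, 60.2, 99.8]
orientation: [3.012, 0.893, 0.0]
ft_force: [-0.3, 0.2, 0.1]
width: 24.4
grasp_force: 0.0
```

Emit:
move_arm(steps=[[[0,0,0.05],0,0.72],[[0,0,0.05],0,0.72],[[0,0,0.05],0,0.72],[[0,0,0],0,0.72],[[0,0,0],0,0.72]])

```text
t: 6.42
ee_pos: [470.1, 60.2, 96.0]
orientation: [3.012, 0.893, 0.0]
ft_force: [-0.8, -0.1, -0.8]
width: 24.2
grasp_force: 0.0
```

Emit:
move_arm(steps=[[[0,0,0.04],0,0.72],[[0,0,0.04],0,0.72],[[0,0,0],0,0.72],[[0,0,0],0,0.72]])

```text
t: 6.75
ee_pos: [470.1, 60.2, 93.9]
orientation: [-3.012, -0.893, 0.0]
ft_force: [-0.6, -0.4, -0.3]
width: 24.8
grasp_force: 0.0
```

Emit:
move_arm(steps=[[[0,0,0.04],0,0.72],[[0,0,0.04],0,0.72],[[0,0,0],0,0.72],[[0,0,0],0,0.72]])

```text
t: 7.08
ee_pos: [470.2, 60.2, 92.1]
orientation: [3.012, 0.893, 0.0]
ft_force: [-0.9, -0.3, 3.6]
width: 24.3
grasp_force: 2.1
```

Emit:
move_arm(steps=[[[0,0,0.04],0,0.72],[[0,0,0],0,0.72],[[0,0,0],0,0.72]])

```text
t: 7.33
ee_pos: [470.2, 60.2, 91.0]
orientation: [3.012, 0.893, 0.0]
ft_force: [-1.1, -0.5, 4.3]
width: 24.6
grasp_force: 2.3
```

Emit:
move_arm(steps=[[[0,0,0.04],0,0.72],[[0,0,0.04],0,0.72],[[0,0,0.04],0,0.72],[[0,0,0.04],0,0.72],[[0,0,0],0,0.72],[[0,0,0],0,0.72]])

```text
t: 7.83
ee_pos: [470.2, 60.2, 87.1]
orientation: [3.012, 0.893, 0.0]
ft_force: [-1.8, 0.6, 5.6]
width: 24.5
grasp_force: 3.3
```

Emit:
move_arm(steps=[[[0,0,0.04],0,0.72],[[0,0,0.04],0,0.72],[[0,0,0],0,0.72],[[0,0,0],0,0.72]])

```text
t: 8.17
ee_pos: [470.2, 60.2, 85.2]
orientation: [3.012, 0.893, 0.0]
ft_force: [-1.1, 0.1, 8.2]
width: 25.0
grasp_force: 3.8
```

Emit:
move_arm(steps=[[[0,0,0.04],0,0.72],[[0,0,0],0,0.72],[[0,0,0],0,0.72]])

```text
t: 8.42
ee_pos: [470.3, 60.2, 84.2]
orientation: [3.012, 0.893, 0.0]
ft_force: [-1.2, -0.4, 8.3]
width: 24.9
grasp_force: 4.0
```

Emit:
move_arm(steps=[[[0,0,0.02],0,0.72],[[0,0,0],0,0.72],[[0,0,0],0,0.72]])

```text
t: 8.67
ee_pos: [470.3, 60.2, 83.7]
orientation: [3.012, 0.893, 0.001]
ft_force: [-1.8, 0.1, 8.3]
width: 24.6
grasp_force: 4.2
```

Emit:
move_arm(steps=[[[0,0,0.02],0,0.72],[[0,0,0],0,0.72],[[0,0,0],0,0.72]])

```text
t: 8.92
ee_pos: [470.2, 60.2, 83.2]
orientation: [3.012, 0.893, 0.0]
ft_force: [-2.1, -0.1, 9.0]
width: 25.1
grasp_force: 4.3
```

Emit:
move_arm(steps=[[[0,0,0.01],0,0.72],[[0,0,0],0,0.72],[[0,0,0],0,0.72]])

```text
t: 9.17
ee_pos: [470.2, 60.2, 83.0]
orientation: [3.012, 0.893, 0.001]
ft_force: [-2.0, -0.3, 9.3]
width: 24.6
grasp_force: 4.3
```

Emit:
move_arm(steps=[[[0,0,0.01],0,0.72],[[0,0,0],0,0.72],[[0,0,0],0,0.72]])

```text
t: 9.42
ee_pos: [470.3, 60.2, 82.9]
orientation: [3.012, 0.893, 0.001]
ft_force: [-3.3, 0.8, 11.2]
width: 24.5
grasp_force: 5.6
```

Emit:
move_arm(steps=[[[0,0,0.01],0,0.72],[[0,0,0],0,0.72],[[0,0,0],0,0.72]])

```text
t: 9.67
ee_pos: [470.3, 60.2, 82.9]
orientation: [3.012, 0.893, 0.001]
ft_force: [-3.1, -0.4, 14.7]
width: 24.6
grasp_force: 7.1
```

Emit:
move_arm(steps=[[[0,0,0.008],0,0.72],[[0,0,0],0,0.72],[[0,0,0],0,0.72]])

```text
t: 9.92
ee_pos: [470.3, 60.2, 82.9]
orientation: [3.012, 0.893, 0.001]
ft_force: [-3.3, -0.7, 17.2]
width: 24.5
grasp_force: 8.4
```

Emit:
move_arm(steps=[[[0,0,0],0,0.76],[[0,0,0],0,0.78],[[0,0,0],0,0.79],[[0,0,0],0,0.79]])

```text
t: 10.25
ee_pos: [471.0, 60.2, 82.9]
orientation: [3.012, 0.893, 0.003]
ft_force: [-1.9, -0.0, 15.1]
width: 18.5
grasp_force: 7.1
```

Emit:
move_arm(steps=[[[0,0,0],0,0.8],[[0,0,0],0,0.81],[[0,0,0],0,0.81],[[0,0,0],0,0.81]])

```text
t: 10.58
ee_pos: [471.1, 60.3, 82.9]
orientation: [3.012, 0.893, 0.003]
ft_force: [-0.9, -0.1, 14.2]
width: 17.0
grasp_force: 6.8
```

Emit:
move_arm(steps=[[[0,0,0.004],0,0.82],[[0,0,0],0,0.83],[[0,0,0],0,0.83],[[0,0,0],0,0.83]])

```text
t: 10.92
ee_pos: [471.2, 60.3, 82.9]
orientation: [3.012, 0.893, 0.003]
ft_force: [-1.9, -0.0, 13.8]
width: 15.8
grasp_force: 32.1
```

Emit:
move_arm(steps=[[[0,0,0],0,0.9],[[0,0,0],0,1],[[0,0,0],0,1],[[0,0,0],0,1],[[0,0,0],0,1]])

```text
t: 11.33
ee_pos: [471.1, 60.3, 82.9]
orientation: [3.012, 0.893, 0.003]
ft_force: [-2.0, -0.2, 13.3]
width: 15.8
grasp_force: 32.6
```

Emit:
move_arm(steps=[[[0,0,-0.02],0,1],[[0,0,-0.02],0,1],[[0,0,0],0,1],[[0,0,0],0,1]])

```text
t: 11.67
ee_pos: [471.1, 60.4, 83.5]
orientation: [3.012, 0.893, 0.003]
ft_force: [-0.6, 0.2, 6.8]
width: 15.5
grasp_force: 31.4
```

Emit:
move_arm(steps=[[[0,0,-0.02],0,1],[[0,0,-0.02],0,1],[[0,0,-0.02],0,1],[[0,0,0],0,1],[[0,0,0],0,1]])

```text
t: 12.08
ee_pos: [471.1, 60.3, 84.9]
orientation: [3.012, 0.893, 0.003]
ft_force: [0.8, 0.4, 6.7]
width: 16.1
grasp_force: 31.1
```

Emit:
move_arm(steps=[[[0,0,-0.04],0,1],[[0,0,-0.04],0,1],[[0,0,-0.04],0,1],[[0,0,0],0,1]])

```text
t: 12.42
ee_pos: [470.8, 60.2, 87.3]
orientation: [3.012, 0.893, 0.002]
ft_force: [2.9, 0.3, -0.9]
width: 15.5
grasp_force: 30.0
```

Emit:
move_arm(steps=[[[0,0,-0.08],0,1],[[0,0,-0.08],0,1],[[0,0,-0.08],0,1],[[0,0,0],0,1]])

```text
t: 12.75
ee_pos: [470.9, 60.3, 93.6]
orientation: [3.012, 0.893, 0.002]
ft_force: [3.7, 0.9, -0.0]
width: 15.4
grasp_force: 30.0
```

Emit:
move_arm(steps=[[[0,0,-0.2],0,1],[[0,0,-0.2],0,1],[[0,0,-0.2],0,1],[[0,0,0],0,1]])

```text
t: 13.08
ee_pos: [469.9, 60.1, 109.0]
orientation: [-3.012, -0.893, 0.001]
ft_force: [1.8, 0.3, 0.4]
width: 15.4
grasp_force: 30.0
```

Emit:
move_arm(steps=[[[0,0,-0.4],0,1],[[0,0,-0.4],0,1],[[0,0,-0.4],0,1],[[0,0,-0.4],0,1],[[0,0,-0.6],0,1],[[0,0,-0.6],0,1],[[0,0,-0.4],0,1],[[0,0,0],0,1],[[0,0,0],0,1]])

```text
t: 13.83
ee_pos: [470.0, 60.2, 189.0]
orientation: [3.012, 0.893, 0.001]
ft_force: [-0.3, 0.1, -1.0]
width: 15.3
grasp_force: 30.0
```

Run:
```python
from h import *
w=cam("wrist");save(w,"w4")
c=cv2.imread("pics/w1.png")
plan(470,-225,190,-57.1)
```

```text
pos [469.6  60.1 188.3] yaw -56.97 tilt [-0.0004 -0.    ] F [-1.1 -0.4 -0.9] w 15.6 t 13.9
shift units [-6.204  9.571 -0.069]
turn units 0.0251906182230357
```

View pics/w4.png

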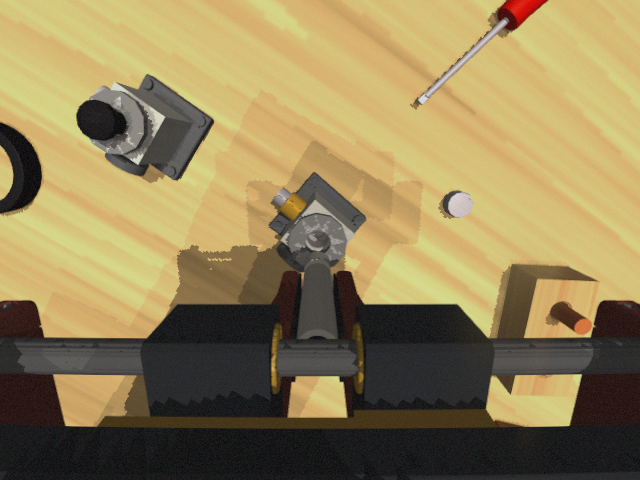

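The tube is out, held upright at columns 300–335, and the fitting's ring is back up at (318,240). Now I refine the hole's position from the earlier wrist picture, relative to the tube as the same camera saw it.

Run:
```python
from h import *
np.set_printoptions(precision=2,suppress=True)
c=cams.get_image("wrist");M=np.array(c["mount"])
def tool(pos,yaw,u,v,z):
    a=np.radians(yaw);y=np.array([np.cos(a),np.sin(a),0]);zz=np.array([0,0,-1.]);x=np.cross(y,zz)
    T=np.eye(4);T[:3,:3]=np.c_[x,y,zz];T[:3,3]=pos
    W=T@M;c["xyz"]=W[:3,3];c["rotation"]=W[:3,:3];p=atz(c,u,v,z)
    return p,T[:3,:3].T@(p-T[:3,3])
print("tube w2",*tool([471.1,60.2,250.1],-57.1,317.1,237.1,133))
print("tube w3",*tool([470.45,60.2,152.7],-57.0,317.5,278.2,133))
im=cv2.imread("pics/w1.png")[185:225,285:327]
g=cv2.cvtColor(im,cv2.COLOR_BGR2GRAY)
cv2.imwrite("pics/hole.png",cv2.resize(im,None,fx=14,fy=14,interpolation=cv2.INTER_NEAREST))
print("hole",*tool([469.9,-235.1,230.2],-57.1,305.5,204.5,45))
```

```text
tube w2 [470.06  58.52 133.  ] [ -1.78   0.85 117.1 ]
tube w3 [470.28  58.91 133.  ] [-0.84  0.99 19.7 ]
hole [ 476.56 -217.9    45.  ] [ 14.94 -10.82 185.2 ]
```

View pics/hole.png

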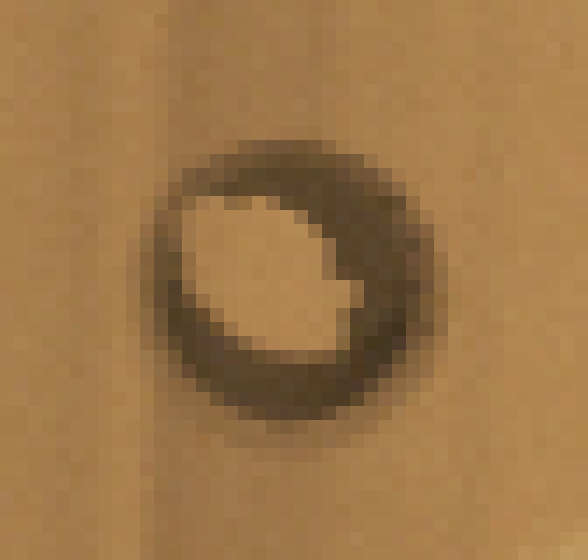

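The hole's centre is at (305.0,204.7). Allowing for the camera's own bias, the TCP should be at about (476.9,-216.1).

Emit:
move_arm(steps=[[[-0.3,0.5,0],0,1],[[-0.577,0.942,0],0,1],[[-0.577,0.942,0],0,1],[[-0.577,0.942,0],0,1],[[-0.577,0.942,0],0,1],[[-0.577,0.942,0],0,1],[[-0.577,0.942,0],0,1],[[-0.577,0.942,0],0,1],[[-0.577,0.942,0],0,1],[[-0.577,0.942,0],0,1],[[-0.277,0.442,0],0,1],[[0,0,0.7],0,1],[[0,0,0.7],0,1],[[0,0,0.7],0,1],[[0,0,0.7],0,1],[[0,0,0.25],0,1],[[0,0,0],0,1],[[0,0,0],0,1],[[0,0,0],0,1]])

```text
t: 15.52
ee_pos: [478.0, -215.9, 112.8]
orientation: [3.011, 0.893, 0.001]
ft_force: [-0.5, 0.0, -0.2]
width: 15.5
grasp_force: 30.0
```

Run:
```python
from h import *
np.set_printoptions(precision=2,suppress=True)
w=cam("wrist");save(w,"w5")
plan(476.9,-216.1,112,-57.1)
u,v=proj(w,[477,-216,45])[0].astype(int);print(u,v)
cr=w["image"][v-80:v+70,u-100:u+100];print(u-100,v-80)
cv2.imwrite("pics/w5c.png",cv2.resize(cr,None,fx=4,fy=4,interpolation=cv2.INTER_CUBIC)[:,:,::-1])
```

```text
pos [ 478.2 -216.   113. ] yaw -56.97 tilt [ 0. -0.] F [0.1 0.1 0.1] w 15.4 t 15.6
shift units [-0.04 -0.03  0.04]
turn units 0.02620542337662357
315 253
215 173
```

View pics/w5c.png

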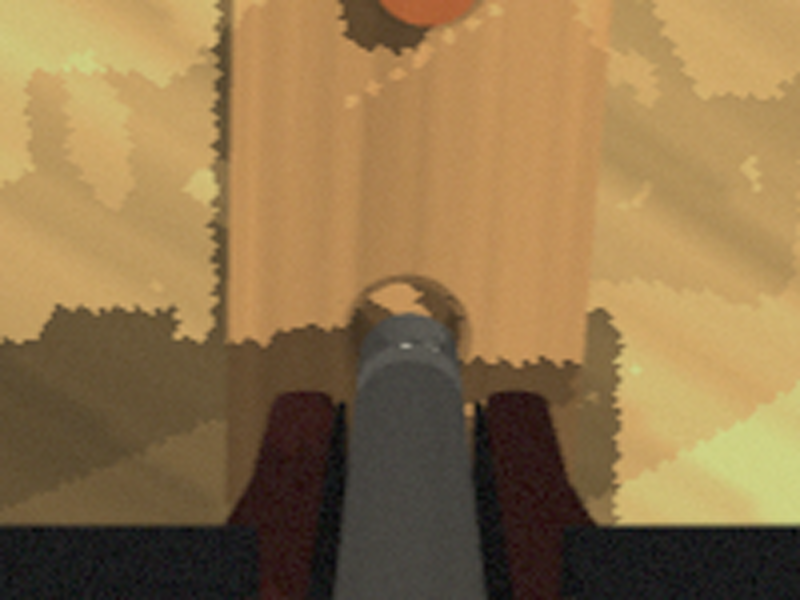

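Run:
```python
from h import *
np.set_printoptions(precision=2,suppress=True)
w=cam("wrist");o=ctrl.get_obs();M=R.from_rotvec(o["orientation"]).as_matrix()
f=lambda u,v,z:M.T@(atz(w,u,v,z)-o["ee_pos"])
h=f(215+408.5/4-.4,173+274/4-.4,45);t=f(215+410.5/4-.4,173+313/4-.4,63)
print("hole c",h-[9.5,0,0],"tube c",t-[8,0,0],o["ee_pos"])
```

```text
hole c [-1.67  0.49 68.08] tube c [-1.83  0.82 50.08] [ 478.16 -216.08  113.07]
```

Emit:
move_arm(steps=[[[0,-0.012,0.3],0,1],[[0,0,0.3],0,1],[[0,0,0.1],0,1],[[0,0,0.1],0,1],[[0,0,0],0,1]])

```text
t: 16.03
ee_pos: [476.9, -215.5, 91.4]
orientation: [-3.011, -0.893, 0.002]
ft_force: [-0.0, 0.1, -0.2]
width: 15.8
grasp_force: 30.0
```

Emit:
move_arm(steps=[[[0,0,0.06],0,1],[[0,0,0.06],0,1],[[0,0,0],0,1],[[0,0,0],0,1]])

```text
t: 16.37
ee_pos: [477.3, -215.7, 89.1]
orientation: [-3.012, -0.893, 0.0]
ft_force: [0.2, 0.6, -1.1]
width: 15.6
grasp_force: 30.0
```

Inside the hole without contact; lowering on.

Emit:
move_arm(steps=[[[0,0,0.12],0,1],[[0,0,0.12],0,1],[[0,0,0.12],0,1],[[0,0,0],0,1],[[0,0,0],0,1]])

```text
t: 16.78
ee_pos: [477.1, -215.5, 79.8]
orientation: [-3.012, -0.893, 0.001]
ft_force: [-0.1, 0.1, -0.6]
width: 15.4
grasp_force: 30.0
```

Emit:
move_arm(steps=[[[0,0,0.12],0,1],[[0,0,0.12],0,1],[[0,0,0.12],0,1],[[0,0,0],0,1],[[0,0,0],0,1]])

```text
t: 17.2
ee_pos: [477.2, -215.5, 70.8]
orientation: [-3.012, -0.893, 0.001]
ft_force: [0.4, -1.2, -0.7]
width: 15.4
grasp_force: 30.0
```

Emit:
move_arm(steps=[[[0,0,0.06],0,1],[[0,0,0.06],0,1],[[0,0,0],0,1],[[0,0,0],0,1]])

```text
t: 17.53
ee_pos: [477.3, -215.6, 68.0]
orientation: [-3.012, -0.893, 0.0]
ft_force: [-0.4, -0.5, -0.0]
width: 15.3
grasp_force: 30.0
```

Emit:
move_arm(steps=[[[0,0,0.04],0,1],[[0,0,0.04],0,1],[[0,0,0],0,1],[[0,0,0],0,1]])

```text
t: 17.87
ee_pos: [477.3, -215.6, 66.1]
orientation: [-3.012, -0.893, 0.0]
ft_force: [-0.0, -0.4, -0.8]
width: 15.8
grasp_force: 30.0
```

Emit:
move_arm(steps=[[[0,0,0.02],0,1],[[0,0,0],0,1],[[0,0,0],0,1]])

```text
t: 18.12
ee_pos: [477.3, -215.6, 65.6]
orientation: [-3.012, -0.893, 0.0]
ft_force: [0.2, 0.1, -0.4]
width: 15.4
grasp_force: 30.0
```

Emit:
move_arm(steps=[[[0,0,0.02],0,1],[[0,0,0],0,1],[[0,0,0],0,1]])

```text
t: 18.37
ee_pos: [477.4, -215.7, 65.2]
orientation: [3.012, 0.893, 0.0]
ft_force: [0.5, 0.3, 2.0]
width: 15.7
grasp_force: 30.0
```

Emit:
move_arm(steps=[[[0,0,0.012],0,1],[[0,0,0],0,1],[[0,0,0],0,1]])

```text
t: 18.62
ee_pos: [477.5, -215.7, 65.2]
orientation: [3.012, 0.893, 0.0]
ft_force: [-0.7, 1.0, 4.8]
width: 15.7
grasp_force: 30.0
```

Emit:
move_arm(steps=[[[0,0,0],0,0.8],[[0,0,0],0,0.75],[[0,0,0],0,0.65],[[0,0,0],0,0.55],[[0,0,0],0,0.5],[[0,0,0],0,0.5],[[0,0,0],0,0.5]])

```text
t: 19.2
ee_pos: [477.3, -215.6, 64.7]
orientation: [-3.012, -0.893, 0.0]
ft_force: [-0.1, -0.3, 0.5]
width: 44.0
grasp_force: 0.0
```

Emit:
move_arm(steps=[[[0,0,-0.1],0,0.5],[[0,0,-0.4],0,0.5],[[0,0,-0.6],0,0.5],[[0,0,-0.7],0,0.5],[[0,0,-0.8],0,0.5],[[0,0,-0.8],0,0.5],[[0,0,-0.8],0,0.5],[[0,0,-0.6],0,0.5],[[0,0,0],0,0.5],[[0,0,0],0,0.5]])

```text
t: 20.03
ee_pos: [477.8, -215.8, 185.9]
orientation: [3.01, 0.892, 0.003]
ft_force: [-0.6, 0.3, -0.6]
width: 44.0
grasp_force: 0.0
```

Run:
```python
from h import *
np.set_printoptions(precision=2,suppress=True)
w=cam("wrist");plan(477,-216,180)
a=w["image"][110:410,160:480]
cv2.imwrite("pics/end.png",cv2.resize(a,None,fx=2,fy=2)[:,:,::-1])
print("pred top centre crop px",(proj(w,[477,-216,115])[0]-[160,110])*2)
```

```text
pos [ 477.2 -215.6  184.9] yaw -56.98 tilt [ 0. -0.] F [-0.8  1.1 -0.6] w 43.9 t 20.1
shift units [-0.01  0.01  0.2 ]
pred top centre crop px [310.6  283.94]
```

View pics/end.png

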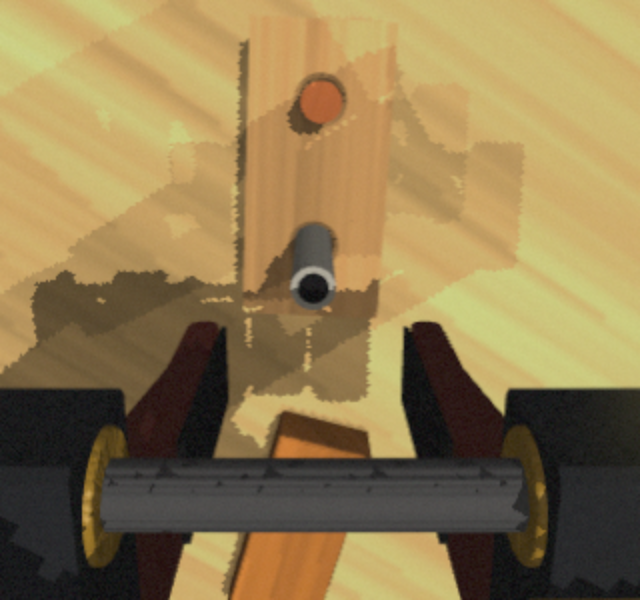

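The tube stands upright in the free hole, its top at (313,287) against a predicted (311,284). The spare is undisturbed and the gripper is clear.

```bash
python3 -c "
from workcell import ctrl
print(ctrl.close_job())"
```

```text
the job is handed in; nothing more can be done
None
```

The tube is out of its fitting and standing fully home in the rack's free hole, let go; the ring was pressed with about 17 N at most, nothing else was touched, and the job was handed in at about 20 s.

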